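Set the kettle for mate

ROBOT

A 6-joint arm with a two-finger parallel gripper is mounted at the origin on the work surface. World frame = base frame: x ahead of the robot, y to its left, z up, the work surface at z = 0. Lengths are in m, angles in rad, forces in N, time in s.
With the tool pointing down it reaches from about 0.35 to 0.975 m from the base axis. Payload 4.9 kg.
Tool frame: the origin (TCP) lies on the front face of the gripper's body, between the roots of the fingers; the fingertips stand ctrl.tip_extent ahead of it and the grasp point (between the pads) lies 54 mm ahead of it (ctrl.tip_extent is the distance from the TCP to the fingertips, in m); z points along the fingers, y is the line along which they close (so a half turn about z gives the same grasp; the last joint's range is limited). The gripper opens to 85 mm and grips with 20 to 120 N. Pads are 22 mm wide; open, the fingers measure 114 mm over their backs; the gripper's body (76 mm by 85 mm) begins 54 mm behind the grasp point. The pads swing forward as they close: fully open they stand 13 mm farther back than shut.
Start: joints at [-1.365, 0.053, 1.613, -0, 1.476, -0.119], TCP at [0.199, -0.592, 0.304] pointing down, gripper open.
Joint ranges: [-3.01, 3.01], [-1.01, 2.22], [0.06, 2.58], [-1.02, 4.17], [0.09, 2.62], [-3.14, 3.14]. Speed limits (rad/s): [2.57, 2.57, 3.14, 3.14, 3.14, 3.14].

INTERFACE

Orientations are given as a rotation vector (axis times angle).
In Python, from station import ctrl gives the robot as it stands.
- The arm moves only by the tool apply_moves, never from a script. Its argument "rows" is one flat list of numbers, 6 for each row, row after row: the shift along the tool's x, y, z normalised to -1 to 1, where 1 is 0.6 m, then the turn, a rotation vector about the tool's x, y, z normalised to -1 to 1, where 1 is 90 degrees. A call has 1 to 20 rows; each row is the pose to reach, as a shift and turn from the pose commanded when the call began, along the tool's axes at that moment; what a row does not reach only later rows make up. A row lasts 1/10 s, in which the tool goes at most 50 mm and 8.59 degrees, less where a joint would pass 70% of its speed; a pose out of reach is approached as far as the arm can. A call with a number of a shift or a turn outside -1 to 1 is refused whole. A call with a gripper value outside its range is refused whole. "grip" is the opening, from 0 (shut) to 1 (fully open), set as the call begins (left out, the last holds). The fingers move at their own pace and stop on an object; "grip_force" is the grip in N (left out, the last holds). Time passes only in rows, so rows that repeat a pose let the fingers close. It gives the time, the measured TCP pose, the force, the opening and the grip force at its end, in the units of the state.
- ctrl.get_obs(): the state, without advancing time (a new reading comes with each control period).
- ctrl.get_image(name): name is "scene" or "top"; returns (picture, depth): 400x640x3 uint8, blue, green, red; 400x640 float32, m along the optical axis (not along the pixel's ray), 0 where there is no reading.
- ctrl.camera_model(name): a dict with "mtx" (3x3 intrinsics, pixels), "R" (3x3) and "t" (3): a world point X has camera coordinates R X + t. Camera axes: x right, y down, z forward; pixel columns grow to the right and rows downward; lengths in m; the calibration is good to about 2 mm. A picture is of the moment at which its call begins. camera_model takes no time and is no camera call.
- ctrl.finish_job(): hands the job in; it is judged then, once.
The state is a dict: "t": time; "q": joint angles; "dq": joint speeds; "effort": joint torques, N m; "tool_pos": TCP position; "tool_rot": TCP orientation; "contact_force": force on the tool from outside, world axes, zero at the start; "wrist_torque": the same for the moment, N m; "opening": finger opening in m; "grip_force": force on a finger pad.
Only numpy, scipy, OpenCV 4.12 (cv2) and the standard library are available. Lean on these libraries where they do the work, as an engineer would, in place of code of your own. Each camera call takes 0.05 s, during which the arm holds its last target. There are 200 camera calls.

TASK

Heat the water for the mate without boiling it: with a fingertip, roll the knurled thumbwheel on the kettle's base until the dark line on its rim clicks in at the fourth of the five marks, the one just short of the longest (boiling) mark, and only then press the dotted end of the rocker switch fully down to turn the kettle on. Nothing is to be picked up or shoved: the kettle stays standing where it is on its base, and the gourd, glass mug and canister on the lazy susan stay undisturbed.

Things in the scene. Friction and masses are not known exactly. Their poses are not given: they have to be found in the camera images.
- kettle_base: Black kettle power base, fixed to the desk. Origin on the desk under the thumbwheel's centre, z up. Control pod: block from x -110 to +50 mm and y -43 to +43 mm, flat top 45 mm above the desk; thumbwheel in it at the origin, rocker switch at x = -75 mm. A bridge 28 mm high leads in +y to the round dock (164 mm across, centre 165 mm away in +y) that carries the kettle.
- wheel_top (a point): Highest point of the thumbwheel's rim, mid-width, 55 mm above the desk; fixed to the base. Knurled aluminium wheel, 52 mm in diameter, 22 mm wide, axis level along base y, 29 mm above the desk; its top 10 mm shows above the pod, about 40 mm long in x. Pressed with 5 to 10 N it rolls with the finger; it resists with about 2 N at the rim, then clicks into the next notch and stays.
- mark_4 (a point): Middle of the fourth mark (the target), fixed to the base. Five white marks on the pod's top on the -y side of the wheel get longer from base -x to +x: 3, 6, 9, 12 and 18 mm long, at base x = -19, -11, 0, +11 and +19 mm. The dark line across the wheel's rim is the pointer.
- thumbwheel (a joint): Wheel angle in rad; grows as the top of the rim rolls towards base +x (towards the longer marks). Notches 0.419 rad (10.9 mm of rim) apart: 0, 0.419, 0.838, 1.257, 1.676 put the dark line beside marks 1, 2, 3, 4, 5. Target: fourth mark, 1.257. Starts in one of the first three. End stops 0.13 rad beyond the first and last notch.
- rocker (a joint): Angle of the rocker switch in rad: 0 = off (dotted end, towards the base's -x, standing up), 0.44 = on (dotted end fully down). It stays where it is left; about 2 N on the dotted end moves it.
- rocker_on_end (a point): Where to press: upper face of the rocker's dotted end (farther from the wheel), mid-width; moves with it. Black rocker 31 mm long (base x), 22 mm wide, pivot along base y at x = -75 mm, 46.5 mm above the desk. This end stands about 54 mm above the desk when off, 49 mm when on.
- kettle: Steel gooseneck kettle with black lid and handle, loose on the dock, about 0.9 kg. Origin at the centre of its underside; 138 mm across at the foot, 104 mm at the top, 185 mm high with the lid's knob. Spout along its +x (reaches 130 mm out), handle along its -x (reaches 121 mm out).
- gourd: Green glazed mate gourd 90 mm wide, 92 mm high, open at the top, with a thin steel bombilla leaning out of it up to 145 mm above its underside; loose on the lazy susan. Origin at the centre of its underside.
- mug: Clear glass mug, 80 mm across, 95 mm high, loose, standing on the pale coaster on the lazy susan. Origin at the centre of its underside.
- canister: Black plastic canister with a flip-top lid, 85 mm across, 125 mm high, loose on the lazy susan. Origin at the centre of its underside.
- susan: Round bamboo lazy susan, board 280 mm across, top 33 mm above the desk, turns if pushed. Origin on the desk at its centre. Pale blue ceramic coaster on it.
Mind the look-alikes: they are no part of the job. What is shaped like the mug but blue or yellow is not meant.

How it is judged:
On the way, in this order (a step that is already met when the one before it is completed fails the run):
1. a fingertip rests on the thumbwheel (contact force between the fingers and thumbwheel above 0.5 N), for 0.05 s.
2. the thumbwheel is in the notch of the fourth mark (value of joint thumbwheel between 1.157 and 1.357 rad), for 0.3 s.
3. the rocker switch is pressed to on (value of joint rocker above 0.36 rad), for 0.1 s.
At the end, for the whole second after the job is handed in: The thumbwheel rests in the notch of the fourth mark (1.257 rad, within 0.10), the rocker is on (at least 0.36 of 0.44 rad), the kettle stands upright on its dock and the gourd, mug and canister stand upright (all of step 2 and value of joint rocker above 0.36 rad and horizontal distance between kettle and wheel_top between 0.15 and 0.18 m and height (world z) of kettle below 0.033 m and angle between each of kettle, gourd, mug, canister's own z axis and vertical below 0.05 rad and linear speed of kettle below 0.01 m/s); the robot touches nothing.
It fails at once if the kettle is lifted or shoved (more than 12 mm) (distance of kettle from where it was at the start of the episode above 0.012 m).
It fails at once if the gourd, mug or canister is lifted or shoved (more than 15 mm) (distance of any of gourd, mug, canister from where it was at the start of the episode above 0.015 m).
It also fails if it takes over 51 s, if anything falls off the work surface, if the arm or the gripper's body presses on something with over 40 N, if the wrist force passes 120 N, or if a joint passes its speed limit or range.

## Working session

There is one attempt and no reset: what is moved stays moved. The work goes in short steps, Python scripts to look and compute and a tool call to move; the robot and the scene stay as the last step left them, time stands still between calls to the robot, and variables do not carry over. Pictures are saved under pics/ and viewed, at most 10 in all, crops included, and the job is handed in when it is done.

Besides the shell and the picture viewer there is one more tool, called after ">>>" as a command line: name --argument value ..., lists and objects as JSON in quotes. apply_moves: Moves the arm, as the interface text tells. Its arguments: {"type":"object","properties":{"rows":{"type":"array","items":{"type":"number"}},"grip":{"type":"number"},"grip_force":{"type":"number"}},"required":["rows"]}

```bash
mkdir -p pics
cat > h.py <<'E'
from station import ctrl
import numpy as np, cv2
def ray(n,u,v,z):
    c=ctrl.camera_model(n);K=np.array(c['mtx']);R=np.array(c['R']);t=np.array(c['t'])
    o=-R.T@t; d=R.T@np.linalg.inv(K)@np.array([u,v,1.]); return o+d*(z-o[2])/d[2]
def px(n,X):
    c=ctrl.camera_model(n);p=np.array(c['mtx'])@(np.array(c['R'])@np.array(X)+np.array(c['t']));return p[:2]/p[2]
E
python3 - <<'E'
from h import *
o=ctrl.get_obs();print(o['t'],o['tool_pos'],o['tool_rot'],o['opening'],ctrl.tip_extent)
for n in('scene','top'):
    im,d=ctrl.get_image(n);cv2.imwrite(f'pics/{n}0.png',im);np.save(n+'0.npy',d)
    c=ctrl.camera_model(n);print(n,-np.array(c['R']).T@np.array(c['t']),c['mtx'][0])
E
```

```text
0.0 [ 0.19935232 -0.59183953  0.30264826] [-3.09819655e+00 -5.07614170e-01  1.51541984e-04] 0.08538401265187957 0.0726
scene [ 1.29741817 -0.06314624  0.77623792] [468.42814663   0.         319.91248119]
top [ 0.47810691 -0.12628334  1.48322944] [518.8034122    0.         324.82608291]
```

View pics/scene0.png

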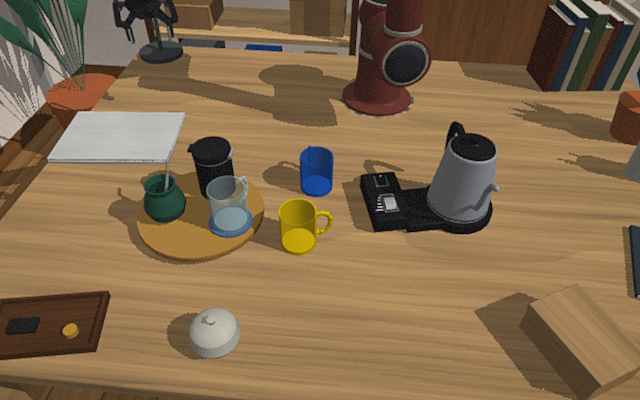

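View pics/top0.png

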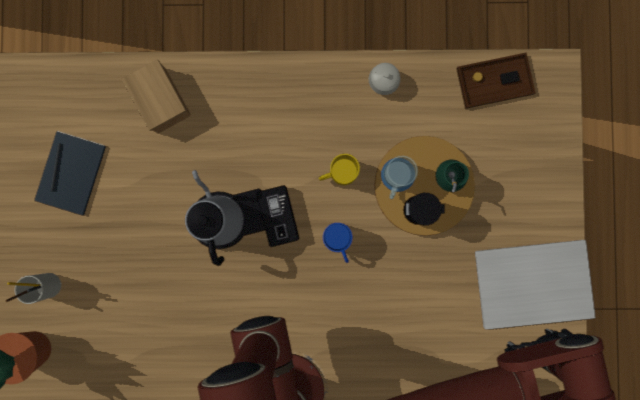

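The scene view shows the kettle's pod at about (385,200) with the wheel at (388,203). The top view shows the pod at (280,215), the wheel at about (276,204) and the rocker at about (281,231). There is only one kettle base. The blue and yellow mugs are look-alikes that I won't touch. Next I'll enlarge the pod.

Run:
```python
from h import *
t=cv2.imread('pics/top0.png')[180:250,240:305];s=cv2.imread('pics/scene0.png')[165:240,352:422]
t=cv2.resize(t,None,fx=6,fy=6,interpolation=cv2.INTER_CUBIC);s=cv2.resize(s,(390,420),interpolation=cv2.INTER_CUBIC)
cv2.imwrite('pics/c0.png',np.hstack([t,s]))
d=np.load('top0.npy')
g=cv2.cvtColor(cv2.imread('pics/top0.png'),cv2.COLOR_BGR2GRAY)
# pod: points 40-50mm high, near pod
c=ctrl.camera_model('top');K=np.array(c['mtx']);R=np.array(c['R']);T=np.array(c['t'])
v,u=np.mgrid[180:250,240:305];z=d[180:250,240:305]
P=(np.stack([(u-K[0,2])/K[0,0]*z,(v-K[1,2])/K[1,1]*z,z],-1)-T)@R
m=((P[...,2]>.038)&(P[...,2]<.07)&(z>0)).astype(np.uint8)
n,l,st,ce=cv2.connectedComponentsWithStats(m);k=1+np.argmax(st[1:,4]);print(st[k])
pts=P[l==k][:,:2].astype(np.float32)
(cx,cy),(w,h),a=cv2.minAreaRect(pts);print(cx,cy,w,h,a)
print(np.percentile(P[l==k][:,2],[5,50,95]))
q=(l==k)&(P[...,2]>.0495);print('high',[(int(a)+240,int(b)+180,np.round(P[b,a],3)) for b,a in np.argwhere(q)][::4])
```

```text
[  16    5   43   62 1704]
0.49634653329849243 0.021030452102422714 0.1595446914434433 0.08613511174917221 13.90820598602295
[0.03996925 0.04517074 0.05283118]
high [(278, 190, array([0.567, 0.017, 0.05 ])), (259, 193, array([0.559, 0.069, 0.052])), (266, 195, array([0.554, 0.05 , 0.05 ])), (264, 198, array([0.545, 0.055, 0.051])), (274, 199, array([0.542, 0.028, 0.052])), (269, 200, array([0.54 , 0.041, 0.053])), (276, 200, array([0.54 , 0.022, 0.05 ])), (272, 201, array([0.537, 0.033, 0.052])), (276, 201, array([0.537, 0.022, 0.053])), (270, 202, array([0.534, 0.038, 0.055])), (274, 202, array([0.534, 0.028, 0.051])), (270, 203, array([0.531, 0.038, 0.054])), (274, 203, array([0.531, 0.028, 0.05 ])), (279, 203, array([0.531, 0.014, 0.05 ])), (270, 204, array([0.529, 0.038, 0.054])), (274, 204, array([0.529, 0.028, 0.051])), (284, 204, array([0.529, 0.   , 0.05 ])), (272, 205, array([0.526, 0.032, 0.059])), (276, 205, array([0.526, 0.021, 0.061])), (268, 206, array([0.523, 0.044, 0.05 ])), (273, 206, array([0.523, 0.03 , 0.052])), (277, 206, array([0.523, 0.019, 0.053])), (270, 207,
[... 990 characters left out ...]
0.003, 0.051])), (278, 231, array([0.454, 0.017, 0.051])), (284, 231, array([0.454, 0.   , 0.05 ])), (281, 232, array([0.451, 0.008, 0.051])), (277, 233, array([0.449, 0.019, 0.051])), (281, 233, array([0.449, 0.008, 0.054])), (286, 233, array([ 0.448, -0.005,  0.05 ])), (279, 234, array([0.446, 0.014, 0.052])), (283, 234, array([0.446, 0.003, 0.054])), (292, 234, array([ 0.446, -0.022,  0.052])), (281, 235, array([0.443, 0.008, 0.055])), (285, 235, array([ 0.443, -0.003,  0.055])), (281, 236, array([0.44 , 0.008, 0.059])), (293, 236, array([ 0.44 , -0.025,  0.052])), (274, 238, array([0.435, 0.028, 0.05 ])), (278, 241, array([0.426, 0.017, 0.05 ])), (269, 245, array([0.416, 0.042, 0.05 ]))]
```

View pics/c0.png

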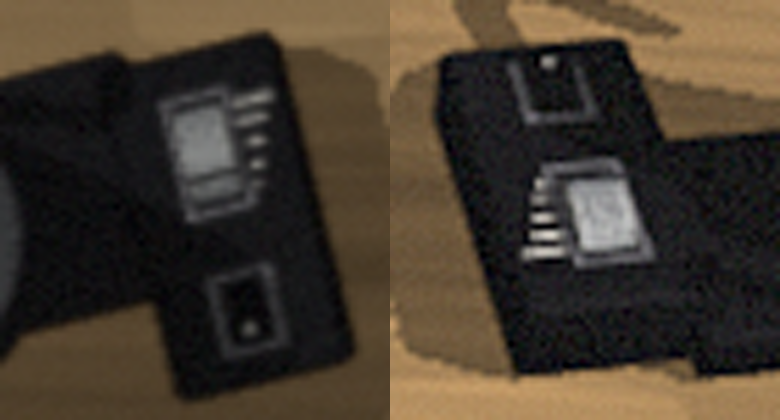

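The crop shows the wheel at crop (205,155), with marks 1 to 5 running upward from (260,180) to (255,97). The dark line is at about (215,182), so near mark 1 or 2. The rocker's dot is at (250,328), on the base −x end. I'll take a brightness profile of the line to settle which notch it is in.

```bash
cat >> h.py <<'E'
a=np.radians(13.9);ex=np.array([np.cos(a),np.sin(a),0]);ey=np.array([-np.sin(a),np.cos(a),0])
W=np.array([.5255,.0282,0])
def B(x,y,z): return W+ex*x+ey*y+np.array([0,0,z])
def prof(n,im):
    g=cv2.cvtColor(im,cv2.COLOR_BGR2GRAY).astype(np.float32); out=[]
    for x in range(-28,29,2):
        s=x/1e3; z=max(.045,.029+np.sqrt(max(0,.026**2-s*s)))
        wv=[];mv=[]
        for y in np.arange(-7,8,1):
            u=px(n,B(s,y/1e3,z)); wv.append(cv2.getRectSubPix(g,(1,1),tuple(map(float,u)))[0,0])
        for y in (-16,-17): 
            u=px(n,B(s,y/1e3,.045)); mv.append(cv2.getRectSubPix(g,(1,1),tuple(map(float,u)))[0,0])
        out.append((x,int(np.mean(wv)),int(np.mean(mv))))
    print(n,*out)
E
python3 - <<'E'
from h import *
for n in('top','scene'): prof(n,cv2.imread(f'pics/{n}0.png'))
for n in('top','scene'):
  im=cv2.imread(f'pics/{n}0.png');print([np.round(px(n,B(*p)),1) for p in((0,0,.055),(-.019,-.016,.045),(.019,-.02,.045),(-.089,0,.053))])
o=ctrl.get_obs();from scipy.spatial.transform import Rotation as Ro
print(Ro.from_rotvec(o['tool_rot']).as_matrix().round(3))
E
```

```text
top (-28, 58, 44) (-26, 61, 60) (-24, 46, 61) (-22, 49, 63) (-20, 67, 64) (-18, 85, 63) (-16, 92, 48) (-14, 88, 45) (-12, 70, 48) (-10, 70, 51) (-8, 98, 45) (-6, 117, 38) (-4, 125, 39) (-2, 130, 45) (0, 132, 48) (2, 130, 50) (4, 127, 43) (6, 125, 43) (8, 122, 51) (10, 121, 75) (12, 115, 73) (14, 112, 62) (16, 109, 57) (18, 103, 70) (20, 86, 77) (22, 59, 67) (24, 48, 58) (26, 58, 52) (28, 60, 45)
scene (-28, 79, 43) (-26, 61, 59) (-24, 38, 99) (-22, 56, 134) (-20, 84, 118) (-18, 81, 99) (-16, 86, 80) (-14, 98, 83) (-12, 111, 86) (-10, 123, 63) (-8, 136, 47) (-6, 145, 38) (-4, 146, 70) (-2, 147, 96) (0, 153, 80) (2, 156, 52) (4, 156, 26) (6, 156, 89) (8, 160, 126) (10, 165, 109) (12, 171, 86) (14, 175, 69) (16, 171, 98) (18, 170, 101) (20, 108, 82) (22, 70, 52) (24, 78, 32) (26, 83, 32) (28, 55, 34)
[array([273.6, 205.1]), array([281.3, 210.4]), array([279.4, 196.8]), array([281.5, 236.4])]
[array([388.8, 199.8]), array([379.4, 197.9]), array([381.7, 209.7]), array([379.3, 174.8])]
[[ 0.948  0.319 -0.   ]
 [ 0.319 -0.948  0.002]
 [ 0.    -0.002 -1.   ]]
```

The top profile puts the line at base x ≈ −11 mm, which is mark 2, so it needs two notches (about 22 mm of rim). I'll close the fingers and go above the wheel, then lower.

>>> apply_moves --rows '[0.827, -0.808, 0, 0, 0, 0.052, 0.827, -0.808, 0, 0, 0, 0.052, 0.827, -0.808, 0, 0, 0, 0.052, 0.827, -0.808, 0, 0, 0, 0.052, 0.827, -0.808, 0, 0, 0, 0.052, 0.827, -0.808, 0, 0, 0, 0.052, 0.827, -0.808, 0, 0, 0, 0.052, 0.827, -0.808, 0, 0, 0, 0.052, 0.827, -0.808, 0, 0, 0, 0.052, 0.827, -0.808, 0, 0, 0, 0.052, 0.827, -0.808, 0, 0, 0, 0.052, 0.827, -0.808, 0, 0, 0, 0.052, 0.827, -0.808, 0, 0, 0, 0.052, 0.827, -0.808, 0, 0, 0, 0.052, 0.827, -0.808, 0, 0, 0, 0.052, 0.827, -0.808, 0, 0, 0, 0.052, 0.827, -0.808, 0.0, 0, 0, 0.052, 0.827, -0.808, 0.1, 0, 0, 0.052, 0.827, -0.808, 0.18, 0, 0, 0.052, 0.827, -0.808, 0.24, 0, 0, 0.052]' --grip 0

```text
t: 2.1
tool_pos: [0.5142, 0.0239, 0.1582]
tool_rot: [3.119, 0.377, 0.0]
contact_force: [0.2, -0.1, -0.5]
opening: 0.0003
grip_force: 0.0
```

```bash
cat >> h.py <<'E'
from scipy.spatial.transform import Rotation as Ro
def st():
    o=ctrl.get_obs();R=Ro.from_rotvec(o['tool_rot']).as_matrix();tip=o['tool_pos']+R[:,2]*ctrl.tip_extent
    d=tip-W;print('t',o['t'],'tip base',np.round([d@ex*1e3,d@ey*1e3,d[2]*1e3],1),'F',np.round(o['contact_force'],1),'yaw',np.degrees(np.arctan2(R[1,0],R[0,0])).round(1),'open',o['opening'],ctrl.tip_extent,R[:,2].round(3))
E
python3 - <<'E'
from h import *
st()
im=np.hstack([cv2.resize(ctrl.get_image('scene')[0][120:240,310:450],(560,480)),])
cv2.imwrite('pics/s1.png',im)
E
```

```text
t 2.1 tip base [-12.   -1.4  85.6] F [ 0.2 -0.1 -0.5] yaw 13.8 open 0.00026909823240450434 0.0726 [ 0. -0. -1.]
```

View pics/s1.png

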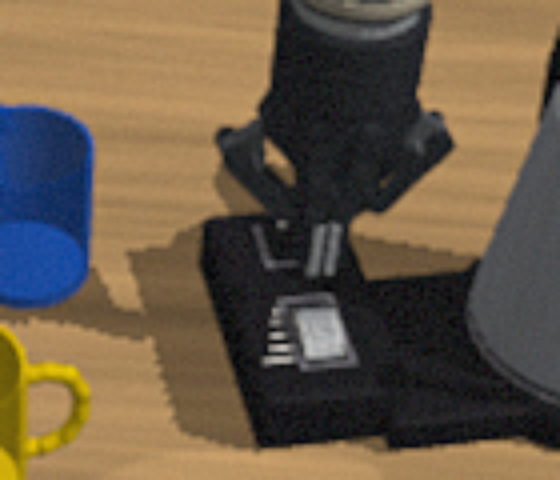

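The closed fingers hang over the pod, pads at about crop (322,250), clear of everything. Next I'll lower to just above the wheel and then press.

>>> apply_moves --rows '[0.007, -0.002, 0.02, 0, 0, 0, 0.007, -0.002, 0.04, 0, 0, 0, 0.007, -0.002, 0.045, 0, 0, 0, 0.007, -0.002, 0.047, 0, 0, 0, 0.007, -0.002, 0.049, 0, 0, 0, 0.007, -0.002, 0.05, 0, 0, 0, 0.007, -0.002, 0.05, 0, 0, 0]'

```text
t: 2.85
tool_pos: [0.5191, 0.0277, 0.1306]
tool_rot: [3.118, 0.381, 0.002]
contact_force: [-0.0, 0.2, -0.1]
opening: 0.0002
grip_force: 0.0
```

>>> apply_moves --rows '[0, 0, 0.001, 0, 0, 0, 0, 0, 0.002, 0, 0, 0, 0, 0, 0.003, 0, 0, 0, 0, 0, 0.003, 0, 0, 0]'

```text
t: 3.25
tool_pos: [0.5187, 0.0277, 0.1279]
tool_rot: [-3.118, -0.381, 0.0]
contact_force: [-0.1, -1.1, -0.3]
opening: 0.0
grip_force: 0.0
```

>>> apply_moves --rows '[0, 0, 0.001, 0, 0, 0, 0, 0, 0.002, 0, 0, 0, 0, 0, 0.002, 0, 0, 0]'

```text
t: 3.55
tool_pos: [0.5191, 0.0277, 0.1276]
tool_rot: [-3.118, -0.381, -0.001]
contact_force: [-1.8, 0.2, 4.5]
opening: -0.0002
grip_force: 2.3
```

>>> apply_moves --rows '[0, 0, 0.001, 0, 0, 0, 0.003, 0, 0.0015, 0, 0, 0, 0.006, 0, 0.0015, 0, 0, 0, 0.009, 0, 0.0015, 0, 0, 0, 0.012, 0, 0.0015, 0, 0, 0, 0.015, 0, 0.0015, 0, 0, 0, 0.018, 0, 0.0015, 0, 0, 0, 0.018, 0, 0.0015, 0, 0, 0]'

```text
t: 4.35
tool_pos: [0.53, 0.0304, 0.1275]
tool_rot: [-3.118, -0.381, -0.001]
contact_force: [-3.0, 0.8, 8.8]
opening: -0.0001
grip_force: 4.4
```

```bash
python3 -c "
from h import *
st()"
```

```text
t 4.35 tip base [ 4.9  1.1 54.9] F [-3.   0.8  8.8] yaw 13.9 open -6.550045016275185e-05 0.0726 [ 0.001  0.    -1.   ]
```

>>> apply_moves --rows '[0, 0, -0.01, 0, 0, 0, -0.01, 0, -0.04, 0, 0, 0, -0.022, 0, -0.05, 0, 0, 0, -0.022, 0, -0.05, 0, 0, 0, -0.022, 0, -0.05, 0, 0, 0]'

```text
t: 4.85
tool_pos: [0.5161, 0.027, 0.1556]
tool_rot: [-3.118, -0.381, 0.0]
contact_force: [-1.1, 0.3, -0.2]
opening: -0.0002
grip_force: 0.0
```

Run:
```python
from h import *
st()
im=ctrl.get_image('scene')[0];prof('scene',im)
cv2.imwrite('pics/s2.png',cv2.resize(im[165:240,352:422],(560,600),interpolation=cv2.INTER_CUBIC))
```

```text
t 4.85 tip base [-9.4  1.1 83. ] F [-1.1  0.3 -0.2] yaw 13.9 open -0.0002381629476789761 0.0726 [-0.  0. -1.]
scene (-28, 77, 38) (-26, 68, 57) (-24, 82, 101) (-22, 112, 136) (-20, 131, 120) (-18, 129, 103) (-16, 132, 87) (-14, 138, 91) (-12, 143, 93) (-10, 140, 65) (-8, 133, 50) (-6, 113, 42) (-4, 84, 71) (-2, 78, 95) (0, 112, 79) (2, 145, 52) (4, 168, 26) (6, 171, 91) (8, 168, 130) (10, 168, 115) (12, 173, 91) (14, 176, 74) (16, 180, 101) (18, 180, 101) (20, 117, 83) (22, 75, 51) (24, 82, 34) (26, 85, 40) (28, 57, 36)
```

View pics/s2.png

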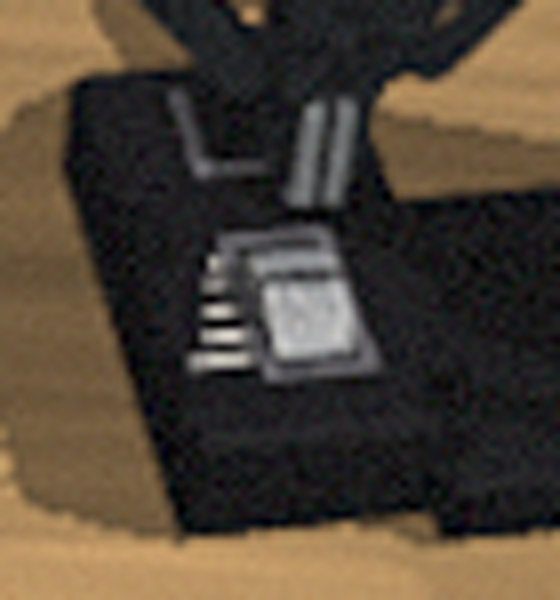

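The dark line has moved to about crop (300,270). Allowing for the wheel standing above the pod, that is level with mark 3, so one notch was rolled. I'll repeat the same stroke for mark 4.

>>> apply_moves --rows '[0.004, 0.002, 0.03, 0, 0, 0, 0.004, 0.002, 0.042, 0, 0, 0, 0.004, 0.002, 0.046, 0, 0, 0, 0.004, 0.002, 0.048, 0, 0, 0, 0.004, 0.002, 0.0495, 0, 0, 0, 0.004, 0.002, 0.05, 0, 0, 0, 0.007, 0.002, 0.05, 0, 0, 0, 0.01, 0.002, 0.05, 0, 0, 0, 0.013, 0.002, 0.05, 0, 0, 0, 0.016, 0.002, 0.05, 0, 0, 0, 0.019, 0.002, 0.05, 0, 0, 0, 0.022, 0.002, 0.05, 0, 0, 0, 0.022, 0.002, 0.05, 0, 0, 0]'

```text
t: 6.2
tool_pos: [0.5304, 0.0296, 0.1275]
tool_rot: [-3.117, -0.381, -0.002]
contact_force: [-0.2, 3.1, 7.1]
opening: 0.0003
grip_force: 3.3
```

>>> apply_moves --rows '[0, 0, -0.01, 0, 0, 0, -0.01, 0, -0.04, 0, 0, 0, -0.022, 0, -0.05, 0, 0, 0, -0.022, 0, -0.05, 0, 0, 0, -0.022, 0, -0.05, 0, 0, 0]'

```text
t: 6.7
tool_pos: [0.5164, 0.0259, 0.1556]
tool_rot: [-3.118, -0.381, 0.0]
contact_force: [0.2, 0.4, -0.6]
opening: -0.0003
grip_force: 0.0
```

Run:
```python
from h import *
st()
im=ctrl.get_image('scene')[0];prof('scene',im)
cv2.imwrite('pics/s3.png',cv2.resize(im[165:240,352:422],(560,600),interpolation=cv2.INTER_CUBIC))
```

```text
t 6.7 tip base [-9.4 -0.1 83. ] F [ 0.2  0.4 -0.6] yaw 13.9 open -0.00029600553781953474 0.0726 [-0.  0. -1.]
scene (-28, 76, 44) (-26, 67, 57) (-24, 81, 101) (-22, 111, 140) (-20, 130, 119) (-18, 128, 99) (-16, 130, 86) (-14, 136, 90) (-12, 141, 92) (-10, 144, 65) (-8, 144, 49) (-6, 145, 42) (-4, 149, 73) (-2, 155, 99) (0, 161, 85) (2, 165, 53) (4, 164, 16) (6, 142, 84) (8, 86, 130) (10, 90, 116) (12, 156, 90) (14, 186, 67) (16, 179, 99) (18, 175, 104) (20, 112, 85) (22, 74, 54) (24, 82, 36) (26, 84, 38) (28, 57, 34)
```

View pics/s3.png

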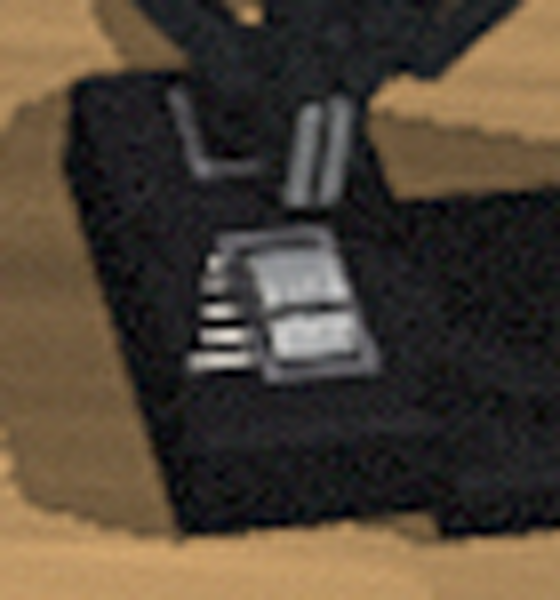

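The line is now at about crop (300,308), which in the profile (+9) falls beside mark 4 (+8), so it is one notch short of the longest mark. On to the rocker's dotted end.

>>> apply_moves --rows '[-0.08, 0, 0, 0, 0, 0, -0.146, 0, 0, 0, 0, 0, -0.146, 0, 0, 0, 0, 0, -0.146, 0, 0.03, 0, 0, 0, -0.146, 0, 0.044, 0, 0, 0, -0.146, 0, 0.048, 0, 0, 0, -0.146, 0, 0.051, 0, 0, 0, -0.146, 0, 0.054, 0, 0, 0, -0.146, 0, 0.057, 0, 0, 0, -0.146, 0, 0.059, 0, 0, 0, -0.146, 0, 0.059, 0, 0, 0]'

```text
t: 7.85
tool_pos: [0.4322, 0.0048, 0.1219]
tool_rot: [3.118, 0.381, -0.0]
contact_force: [-5.5, -0.0, 8.2]
opening: -0.0001
grip_force: 4.7
```

```bash
python3 -c "
from h import *
st()"
```

```text
t 7.85 tip base [-96.3  -0.3  49.3] F [-5.5 -0.   8.2] yaw 13.9 open -7.723476252810972e-05 0.0726 [-0. -0. -1.]
```

>>> apply_moves --rows '[0, 0, 0.001, 0, 0, 0, 0, 0, 0.002, 0, 0, 0, 0, 0, 0.003, 0, 0, 0, 0, 0, 0.003, 0, 0, 0]'

```text
t: 8.25
tool_pos: [0.4323, 0.0047, 0.1215]
tool_rot: [3.118, 0.382, -0.002]
contact_force: [-10.9, -0.3, 19.4]
opening: -0.0002
grip_force: 10.4
```

>>> apply_moves --rows '[0, 0, -0.03, 0, 0, 0, 0, 0, -0.1, 0, 0, 0, 0, 0, -0.18, 0, 0, 0, -0.07, 0, -0.25, 0, 0, 0, -0.13, 0.08, -0.25, 0, 0, 0, -0.13, 0.16, -0.25, 0, 0, 0, -0.13, 0.24, -0.25, 0, 0, 0, -0.13, 0.32, -0.25, 0, 0, 0, -0.13, 0.4, -0.25, 0, 0, 0, -0.13, 0.48, -0.25, 0, 0, 0, -0.13, 0.48, -0.25, 0, 0, 0, -0.13, 0.48, -0.25, 0, 0, 0]'

```text
t: 9.45
tool_pos: [0.4254, -0.2944, 0.2682]
tool_rot: [-3.118, -0.378, 0.001]
contact_force: [-0.5, 0.4, -0.5]
opening: 0.0001
grip_force: 0.0
```

Run:
```python
from h import *
st()
im=ctrl.get_image('scene')[0];prof('scene',im);t=ctrl.get_image('top')[0];prof('top',t)
t=cv2.resize(t[180:250,240:305],(390,420),interpolation=cv2.INTER_CUBIC);s=cv2.resize(im[165:240,352:422],(390,420),interpolation=cv2.INTER_CUBIC)
cv2.imwrite('pics/c4.png',np.hstack([t,s]))
```

```text
t 9.45 tip base [-174.7 -289.   195.6] F [-0.5  0.4 -0.5] yaw 13.8 open 5.979651421360283e-05 0.0726 [-0.001  0.001 -1.   ]
scene (-28, 75, 42) (-26, 65, 55) (-24, 80, 98) (-22, 108, 136) (-20, 127, 119) (-18, 125, 100) (-16, 128, 85) (-14, 134, 89) (-12, 139, 92) (-10, 141, 66) (-8, 141, 47) (-6, 143, 34) (-4, 147, 67) (-2, 152, 94) (0, 157, 79) (2, 161, 51) (4, 160, 19) (6, 139, 85) (8, 85, 126) (10, 89, 110) (12, 152, 89) (14, 182, 71) (16, 176, 98) (18, 173, 101) (20, 109, 87) (22, 72, 53) (24, 81, 37) (26, 83, 38) (28, 53, 37)
top (-28, 62, 47) (-26, 65, 63) (-24, 50, 65) (-22, 53, 67) (-20, 72, 67) (-18, 91, 65) (-16, 99, 54) (-14, 107, 52) (-12, 113, 52) (-10, 118, 55) (-8, 124, 47) (-6, 127, 38) (-4, 131, 43) (-2, 136, 49) (0, 138, 53) (2, 137, 54) (4, 133, 45) (6, 127, 45) (8, 109, 51) (10, 81, 78) (12, 81, 77) (14, 101, 65) (16, 110, 63) (18, 106, 76) (20, 90, 82) (22, 63, 70) (24, 51, 63) (26, 61, 56) (28, 62, 46)
```

View pics/c4.png

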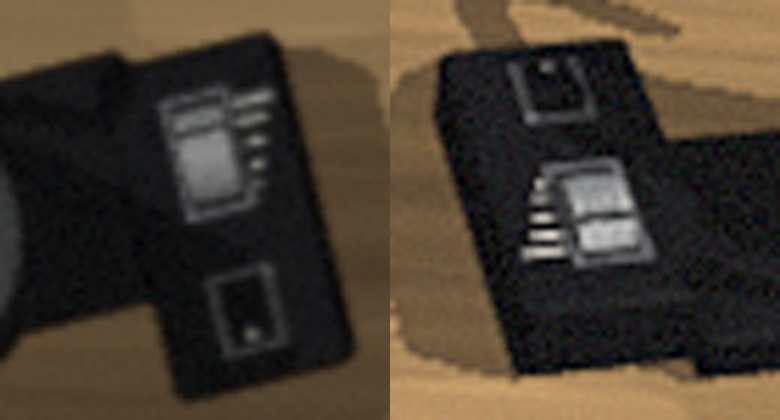

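The line is at +11 mm in the top view (crop (197,125)), so mark 4. The rocker's dot sits about 7 crop px lower in the scene view, (548,60) to (547,67), and the end met a hard stop at 49 mm, so it is on. The kettle is unmoved and the arm is clear, so I'm handing in.

```bash
python3 -c "
from station import ctrl
print(ctrl.finish_job())"
```

```text
the job is handed in; nothing more can be done
None
```

I handed the job in at about 9.6 s of the 51 s limit: the last pictures show the thumbwheel's line at the fourth mark and the rocker's dotted end pressed down against its stop, with the arm clear; no verdict came back.

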